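Dock the steriliser box and hold its lid open at 60 degrees

TASK

At the nail-art desk, push the implement steriliser box, its lid still shut, back until you feel it press firmly against the front of its charging dock, square to the dock and centred on it. Then raise the lid by its handle to 60 degrees open and finish while still holding it there (it falls shut if let go), with the box still seated flat against the dock. Do not disturb the jars, bottle, brush and other small things on the desk.

Things in the scene. Friction and masses are not known exactly. Their poses are not given: they have to be found in the camera images.
- dock: charging dock: plain grey block fixed to the desk, 50 deep x 180 wide x 60 high mm, two small brass contacts in its front face. Origin: foot of the middle of its front face (the upright face towards the robot), at desk height. x points into the dock, away from the robot (the way the box is pushed home); y runs along the face to the left; z up
- case: steriliser: loose white box 130 deep (x) x 180 wide (y) x 65 high mm plus hinged lid, 0.7 to 1 kg in all, slides with 3 to 9 N. Origin: centre of its underside. x points to its hinged flat rear face, which goes against the dock's front face; y left. Seated, its origin is 65 mm in front of the dock's, same yaw. Starts 30 to 55 mm short of that, up to 30 mm to one side, askew by up to 12 degrees
- lid (a joint): opening angle of the box's lid in rad: 0 shut, grows as the front edge rises, 1.047 = 60 degrees, mechanical end at 1.9; the lid (180 wide, 8 thick, about 0.2 kg) has a free hinge and falls shut when let go
- lid_hinge (a point): middle of the lid's hinge axis, which runs along the box's y, 63 mm behind the box's origin (towards the dock) and 66 mm above the desk
- handle (a point): centre of the lid's black barrel handle: 18 mm diameter, 26 long along the box's y, flat ends, on a steel stem 10 wide, 25 mm free in front of the lid. Lid shut: 70 mm above the desk, 99 mm in front of the box's origin, 162 mm in front of the hinge axis and 4 above it. Can be pinched from above by its two flat ends (closing along the box's y); it turns between the fingers as the lid rises
- jar: bystander: clear round jar with black cap, 48 diameter, 36 high, stands to the left of the box; origin centre of underside
- low_jar: bystander: orange round jar with white cap, 40 diameter, 30 high, stands left of the handle, nearer the robot; origin centre of underside
- polish: bystander: small polish bottle with tall black cap, 30 diameter, 80 high, right of the box; origin centre of underside
- brush: bystander: wooden brush 142 long, 9 thick, lying to the right of the handle; origin on its underside, 80 mm from its wooden end, x towards the bristles
- buffer: bystander: blue buffing block 95 x 26 x 26 lying far to the right; origin centre of underside
- pot: bystander: open white pot, 90 diameter, 75 high, far to the left; origin centre of underside
- dish: bystander: low white dish, 80 diameter, 22 high, far to the right; origin centre of underside
Mind the look-alikes: they are no part of the job. What is shaped like the dock but red is not meant.

How it is judged:
On the way, in this order (a step that is already met when the one before it is completed fails the run):
1. the box, lid shut (under 9 degrees), presses squarely against the dock, centred to 12 mm (x of case in the frame of dock above -0.07 m and y of case in the frame of dock between -0.012 and 0.012 m and angle between the x axis of case and the x axis of dock, either way round below 0.07 rad and angle between case's own z axis and vertical below 0.06 rad and contact force between case and dock above 2 N and value of joint lid below 0.15 rad), for 0.1 s.
2. the lid is held at 60 degrees with the box still seated (x of case in the frame of dock above -0.07 m and y of case in the frame of dock between -0.012 and 0.012 m and angle between the x axis of case and the x axis of dock, either way round below 0.07 rad and angle between case's own z axis and vertical below 0.06 rad and value of joint lid between 0.925 and 1.17 rad and contact force between the fingers and case above 0.3 N), for 0.3 s.
At the end, for the whole second after the job is handed in: the fingers hold the lid still at 60 degrees (53 to 67) through the last second, no small thing propping it; the box stands flat with its rear face within 5 mm of the dock, within 4 degrees of square and within 12 mm of centred (all of step 2 and contact force between case and jar below 0.2 N and contact force between case and low_jar below 0.2 N and contact force between case and polish below 0.2 N and contact force between case and brush below 0.2 N and contact force between case and buffer below 0.2 N and contact force between case and pot below 0.2 N and contact force between case and dish below 0.2 N and velocity of joint lid between -0.1 and 0.1 rad/s and linear speed of case below 0.02 m/s); the arm keeps its last pose, push and grip.
It fails at once if a bystander is moved by more than 25 mm (distance of any of jar, low_jar, polish, brush, buffer, pot, dish from where it was at the start of the episode above 0.025 m).
It fails at once if the box is tipped by more than 14 degrees (angle between case's own z axis and vertical above 0.25 rad).
It also fails if it takes over 42 s, if anything falls off the work surface, if the arm or the gripper's body presses on something with over 40 N, if the wrist force passes 120 N, or if a joint passes its speed limit or range.

ROBOT

A 6-joint arm with a two-finger parallel gripper is mounted at the origin on the work surface. World frame = base frame: x ahead of the robot, y to its left, z up, the work surface at z = 0. Lengths are in m, angles in rad, forces in N, time in s.
With the tool pointing down it reaches from about 0.425 to 0.925 m from the base axis. Payload 12.5 kg.
Tool frame: the origin (TCP) lies on the centre line of the jaws, within the pads' length; the fingertips stand 25 mm ahead of it and the grasp point (between the pads) lies 6 mm ahead of it (manip.tip_reach is the distance from the TCP to the fingertips, in m); z points along the fingers, y is the direction in which the jaws open and shut (so a half turn about z gives the same grasp; the last joint's range is limited). The gripper opens to 85 mm and grips with 20 to 120 N. Pads are 22 mm wide; open, the fingers measure 114 mm over their backs; the gripper's body (76 mm by 85 mm) begins 54 mm behind the grasp point. The pads swing forward as they close: fully open they stand 13 mm farther back than shut.
Start: joints at [-1.251, 0.491, 1.559, -0, 1.092, -0.106], TCP at [0.258, -0.569, 0.256] pointing down, gripper open.
Joint ranges: [-3.1, 3.1], [-0.84, 2.19], [0.05, 2.79], [-1.13, 4.28], [0.06, 2.93], [-2.69, 2.69]. Speed limits (rad/s): [2.22, 2.22, 2.79, 3.14, 3.14, 3.14].

INTERFACE

Orientations are given as a 3x3 rotation matrix whose columns are the frame's x, y, z axes.
In Python, from cell import manip gives the robot as it stands. Calls block until the motion is done:
- manip.move_pose(position, orientation): joint-space move of the TCP to a pose.
- manip.movel(position, feed=0.15, orientation=None): straight line of the TCP; orientation=None keeps the orientation; feed is the mean speed in m/s.
- manip.movej(angles): joint-space move.
- manip.set_gripper(opening, effort=None): finger opening in m; effort is the grip in N (None keeps the last); returns when the fingers have stopped.
- manip.sleep(seconds).
- manip.ik(position, orientation): joint angles nearest the present ones, or None.
- manip.get_image(name): name is "side" or "top"; returns a dict with "frame" (384x512x3 uint8, red, green, blue), "mtx" (3x3 intrinsics, pixels), "R" (3x3) and "t" (3): a world point X has camera coordinates R X + t. Camera axes: x right, y down, z forward; pixel columns grow to the right and rows downward; lengths in m; the calibration is good to about 2 mm. A picture is of the moment at which its call begins. There is no depth.
A pose or a line that the arm cannot do raises manip.PlanningError and nothing moves.
- manip.finish_job(): hands the job in, once; it reports no verdict.
Readings, each from a call of its own:
- manip.current_clock(): time.
- manip.current_qpos(): joint angles.
- manip.current_qd(): joint speeds.
- manip.current_tau(): joint torques, N m.
- manip.current_eef_pos(): TCP position.
- manip.current_tool_rot(): TCP orientation.
- manip.current_ft_force(): force on the tool from outside, world axes, zero at the start.
- manip.current_ft_torque(): the same for the moment, N m.
- manip.current_opening(): finger opening in m.
Only numpy, scipy, OpenCV 4.12 (cv2) and the standard library are available. Lean on these libraries where they do the work, as an engineer would, in place of code of your own. Each camera call takes 0.05 s, during which the arm holds its last target. There are 200 camera calls.

## Working session

There is one attempt and no reset: what is moved stays moved. The work goes in short steps, each a Python script; the robot and the scene stay as the last script left them, time stands still between calls to the robot, and variables do not carry over. Pictures are saved under pics/ and viewed, about 8 in all and at most 12, crops included, and the job is handed in when it is done.

```bash
ls; mkdir -p pics; cat > h.py <<'E'
from cell import manip
import numpy as np, cv2
def grab(n):
    d=manip.get_image(n); np.savez(f'{n}.npz',**d); return d
def save(d,f,crop=None,s=1):
    im=d['frame'][:,:,::-1]
    if crop: x0,y0,x1,y1=crop; im=im[y0:y1,x0:x1]
    cv2.imwrite(f'pics/{f}.png',cv2.resize(im,None,fx=s,fy=s,interpolation=cv2.INTER_CUBIC))
def px2w(d,uv,z):
    r=d['R'].T@np.linalg.inv(d['mtx'])@np.array([*uv,1.]); c=-d['R'].T@d['t']
    return c+r*(z-c[2])/r[2]
def w2px(d,X):
    p=d['mtx']@(d['R']@np.array(X)+d['t']); return p[:2]/p[2]
E
python3 - <<'E'
from h import *
for n in('top','side'):
    d=grab(n); save(d,n+'0',s=1.5); print(n,-d['R'].T@d['t'],d['mtx'][0,0])
print(manip.current_clock())
E
```

```text
pics
top [ 0.29201738 -0.01571463  1.55135577] 427.4839051030552
side [0.01263566 0.76895454 0.67749254] 363.80124906179805
0.1
```

View pics/top0.png

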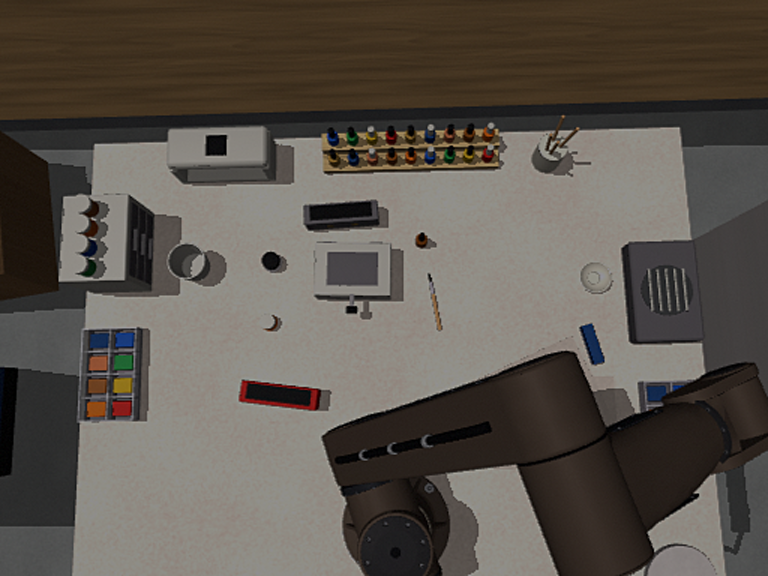

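View pics/side0.png

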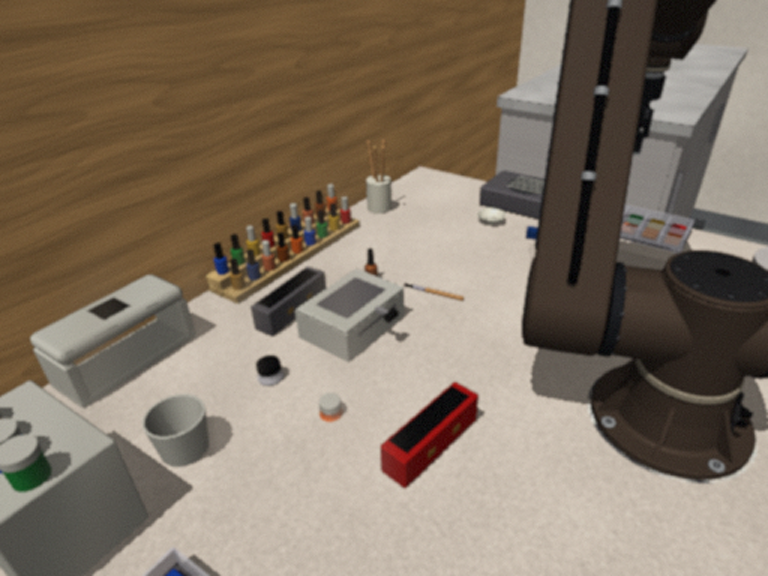

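Top view (1.5x pixels): the grey dock is at (341,214), the white box with its lid at (352,268), and the handle at (351,309). Look-alikes:
- For the dock: the red block at (280,394), rejected by colour.
- For the box: the UV lamp at (220,150) and the drawer unit at (100,240). Neither has a barrel handle or sits in front of the dock.

Next is the close crop to check this choice.

```bash
python3 - <<'E'
from h import *
for n,c,s in(('top',(165,125,305,230),5.7),):
    d=np.load(n+'.npz'); save(d,n+'1',c,s)
d=np.load('side.npz'); save(d,'side1',(160,170,290,240),6)
E
```

```text
(no output)
```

View pics/top1.png

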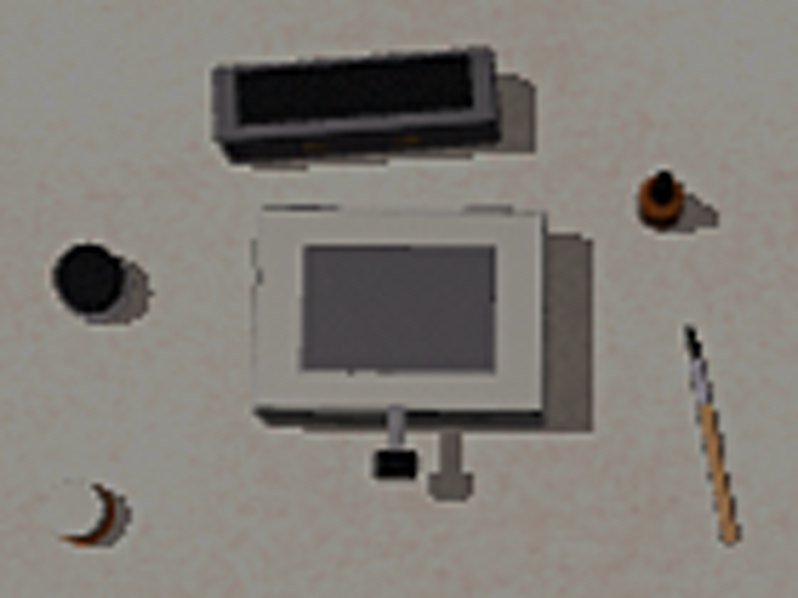

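View pics/side1.png

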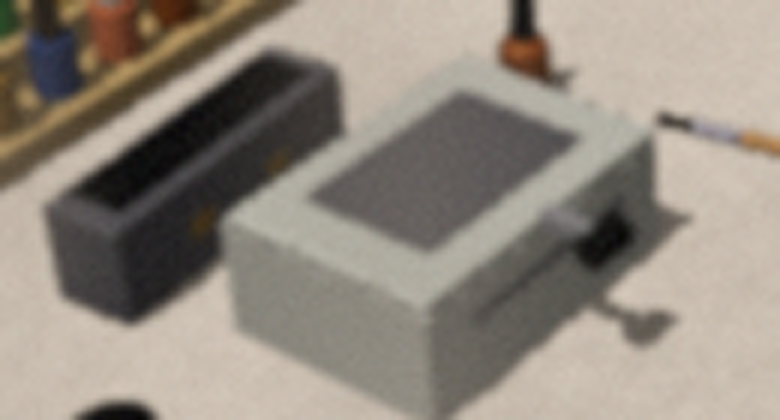

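Confirmed: the grey dock has brass contacts and the box has the black barrel handle. Crop pixels:
- **Dock top front edge:** (216,140) to (498,126).
- **Lid corners:** (255,409), (543,412), (543,211) and (260,209).
- **Handle:** (396,465).

```bash
python3 - <<'E'
from h import *
d=np.load('top.npz'); s=5.7
P=lambda u,v,z:px2w(d,(165+(u+.5)/s-.5,125+(v+.5)/s-.5),z)
L,R=P(215,141,.06),P(498,126,.06); BL,BR=P(214,68,.06),P(494,46,.06)
print('dock',L,R,BL,BR,np.linalg.norm(L-R),np.linalg.norm(L-BL)); 
v=L-R;print('yaw',np.arctan2(-v[0],v[1]),'origin',(L+R)/2)
v=BL-BR;print('yaw back',np.arctan2(-v[0],v[1]))
FL,FR,HR,HL=[P(*q,.073) for q in((254,409),(544,413),(545,211),(258,208))]
print('lid',FL,FR,HR,HL,np.linalg.norm(FL-FR),np.linalg.norm(FL-HL),(FL+FR+HR+HL)/4)
for a,b in((FL,FR),(HL,HR)): v=a-b;print('yaw',np.arctan2(-v[0],v[1]))
h=P(396,465,.07);print('handle',h)
for n,q in dict(jar=(88,278,.036),low=(85,512,.03),polish=(663,190,.07),br1=(732,540,.005),br2=(689,328,.005)).items(): print(n,P(*q))
# same edge in side view
e=np.load('side.npz');Q=lambda u,v,z:px2w(e,(160+(u+.5)/6-.5,170+(v+.5)/6-.5),z)
print('side dock', Q(128,228,.06),Q(338,70,.06),'foot',Q(130,322,0));print('side lid', Q(432,308,.073),Q(655,130,.073),Q(226,226,.073)); print('h',Q(607,238,.07))
E
```

```text
dock [0.70207851 0.20035785 0.06      ] [0.70684269 0.02148468 0.06      ] [0.74983343 0.20082404 0.06      ] [0.7592787  0.02287144 0.06      ] 0.1789366027504864 0.04775718826290981
yaw 0.026628103555868705 origin [0.7044606  0.11092126 0.06      ]
yaw back 0.05302773032687384
lid [0.52804225 0.17507944 0.073     ] [ 0.52075314 -0.00307925  0.073     ] [ 0.64787352 -0.0068798   0.073     ] [0.65473696 0.17181452 0.073     ] 0.17830773824417562 0.12673676944269707 [0.58785147 0.08423373 0.073     ]
yaw -0.04089078839241228
yaw -0.03838991058267916
handle [0.49139807 0.0885104  0.07      ]
jar [0.62113797 0.28499456 0.036     ]
low [0.47221913 0.28735942 0.03      ]
polish [ 0.65999384 -0.08081893  0.07      ]
br1 [ 0.44629429 -0.12006715  0.005     ]
br2 [ 0.58424985 -0.09745038  0.005     ]
side dock [0.69853644 0.19568697 0.06      ] [0.70711366 0.02888515 0.06      ] foot [0.70683626 0.19775573 0.        ]
side lid [0.52480346 0.17826024 0.073     ] [0.52025094 0.00245302 0.073     ] [0.64604516 0.18139455 0.073     ]
h [0.49100916 0.0883553  0.07      ]
```

```bash
cat >> h.py <<'E'
def rot(psi,s=1): # tool down, jaws along box y for box yaw psi
    y=s*np.array([-np.sin(psi),np.cos(psi),0]); z=np.array([0,0,-1.]); return np.c_[np.cross(y,z),y,z]
def st(t=''):
    print(t,'t%.2f'%manip.current_clock(),'p',manip.current_eef_pos().round(4),'F',np.round(manip.current_ft_force(),1),'T',np.round(manip.current_ft_torque(),2),'w%.4f'%manip.current_opening())
E
python3 - <<'E'
from h import *
print(np.round(manip.current_tool_rot(),2))
q=[manip.ik([.491,.0885,.2],rot(-.04,s)) for s in(1,-1)]; print(q)
s=1 if q[1] is None or (q[0] is not None and abs(q[0][5])<abs(q[1][5])) else -1
print(s, manip.ik([.53,.112,.22],rot(.04,s)))
manip.move_pose([.491,.0885,.18],rot(-.04,s)); manip.set_gripper(.06,60)
manip.movel([.491,.0885,.076],.12); st('down')
manip.set_gripper(0.0,60); st('grip')
save(grab('side'),'side2',(150,120,330,250),4.4)
E
```

```text
[[ 0.91  0.41 -0.  ]
 [ 0.41 -0.91  0.  ]
 [ 0.   -0.   -1.  ]]
[array([ 4.58551154e-02,  3.86612257e-01,  1.92794129e+00, -4.44089210e-16,
        8.27039108e-01, -1.48494121e+00]), array([ 4.58551154e-02,  3.86612257e-01,  1.92794129e+00, -4.44089210e-16,
        8.27039108e-01,  1.65665144e+00])]
1 [ 8.63017519e-02  4.15531252e-01  1.80633389e+00 -4.44089210e-16
  9.19727509e-01 -1.52449457e+00]
down t3.98 p [0.4912 0.0885 0.0765] F [ 0.3 -0.3 -0.6] T [0.03 0.01 0.03] w0.0600
grip t4.38 p [0.4912 0.0886 0.0767] F [-1.2  1.4  6.4] T [0.16 0.17 0.17] w0.0246
```

View pics/side2.png

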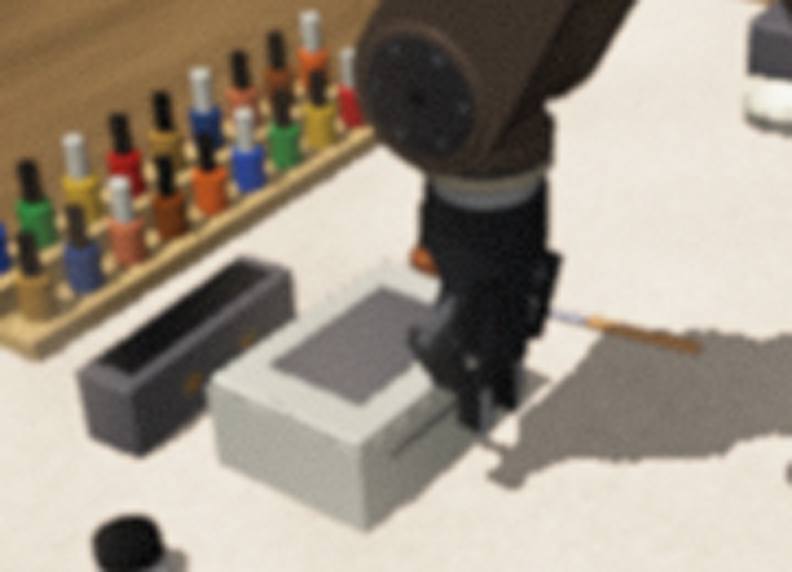

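The barrel is between the pads: opening 24.6 mm, with about 6 N on the tool in z. I'll drag the box in front of the dock while correcting its yaw and side offset.

```bash
python3 - <<'E'
from h import *
x=np.array([1,.04]); tgt=np.array([.7045,.111])-.164*x
a=np.array([.4912,.0885]); b=tgt-.014*x
for f in (.33,.67,1):
    manip.movel([*(a+f*(b-a)),.0765],.04,rot(-.04+.08*f)); st(f)
d=grab('top'); save(d,'top2',(165,125,305,230),5.7); st()
E
```

```text
0.33 t4.91 p [0.5029 0.0936 0.0768] F [-1.4 -0.3  3.9] T [ 0.05  0.18 -0.14] w0.0249
0.67 t5.38 p [0.5148 0.0987 0.0767] F [-2.4 -1.9  5.9] T [-0.21  0.39 -0.31] w0.0249
1 t5.85 p [0.5264 0.1038 0.0767] F [-1.7 -1.7  5.2] T [-0.24  0.32 -0.3 ] w0.0248
 t5.90 p [0.5264 0.1038 0.0767] F [-1.8 -1.3  6.8] T [-0.13  0.35 -0.34] w0.0250
```

View pics/top2.png

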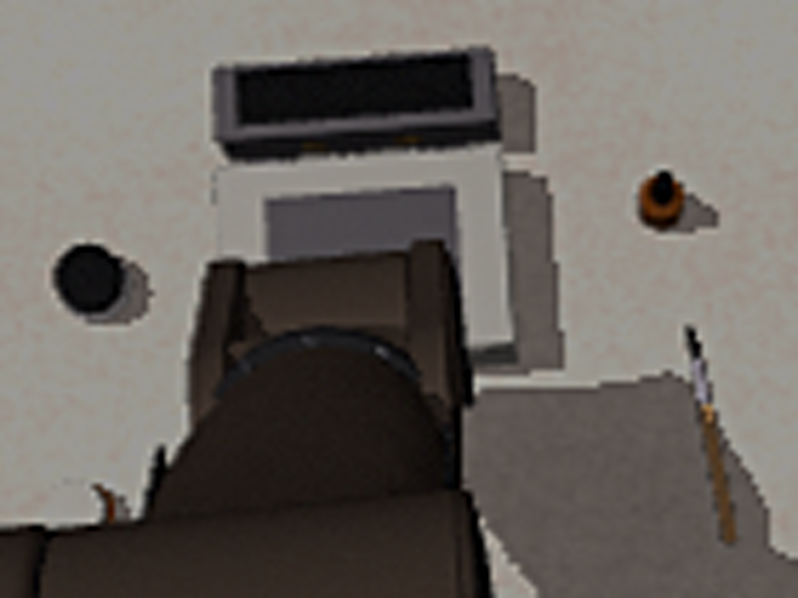

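The box's rear lid corners are now at crop pixels (218,172) and (502,153), almost parallel to the dock edge. I'll check the offset in mm.

```bash
python3 - <<'E'
from h import *
d=np.load('top.npz'); s=5.7
P=lambda u,v,z:px2w(d,(165+(u+.5)/s-.5,125+(v+.5)/s-.5),z)[:2]
def an(a,b): v=a-b; return (a+b)/2,np.arctan2(-v[0],v[1]),np.hypot(*v)
L,R=P(215,141,.06),P(498,126,.06);l,r=P(217,171,.073),P(503,153,.073)
print(an(L,R),an(l,r)); m=(l+r)/2-(L+R)/2
for k in(.027,.04,.053): print(k,'dx',m@[1,k],'dy',m@[-k,1])
E
```

```text
(array([0.7044606 , 0.11092126]), np.float64(0.026628103555868705), np.float64(0.17893660275048637)) (array([0.68245158, 0.1078561 ]), np.float64(0.03682416398505585), np.float64(0.17899381872809672))
0.027 dx -0.022091786744220184 dy -0.0024709220923389025
0.04 dx -0.022131633899991256 dy -0.0021848047378698592
0.053 dx -0.022171481055762325 dy -0.001898687383400816
```

```bash
python3 - <<'E'
from h import *
x=np.array([1,.04]); y=np.array([-.04,1]); p=manip.current_eef_pos()[:2].copy()
for i in range(1,20):
    manip.movel([*(p+.002*i*x+min(i,4)*.0005*y),.0765],.03)
    F=manip.current_ft_force(); st(i)
    if F[0]<-16: break
manip.sleep(.3); st('end')
d=grab('top'); save(d,'top3',(165,125,305,230),5.7)
E
```

```text
1 t6.15 p [0.5273 0.1041 0.0767] F [-7.2 -3.2  9.3] T [-0.39  1.08 -0.34] w0.0249
2 t6.40 p [0.5291 0.1047 0.0767] F [-8.7 -3.1  8.9] T [-0.41  1.27 -0.3 ] w0.0250
3 t6.65 p [0.531  0.1053 0.0767] F [-8.  -2.8  9.7] T [-0.39  1.29 -0.34] w0.0249
4 t6.90 p [0.533  0.1059 0.0767] F [-8.5 -2.2  9.9] T [-0.36  1.28 -0.26] w0.0246
5 t7.15 p [0.5348 0.106  0.0767] F [-9.7 -2.3  9.6] T [-0.27  1.45 -0.16] w0.0249
6 t7.40 p [0.5367 0.1061 0.0766] F [-10.3  -1.4  10. ] T [-0.19  1.47 -0.06] w0.0247
7 t7.65 p [0.5387 0.1062 0.0767] F [-9.9 -1.5 10.7] T [-0.11  1.43 -0.05] w0.0250
8 t7.90 p [0.5407 0.1064 0.0767] F [-10.2  -2.1  10.7] T [-0.07  1.48 -0.02] w0.0248
9 t8.15 p [0.5418 0.1065 0.0766] F [-14.1  -0.3  13.9] T [ 0.02  2.11 -0.09] w0.0251
10 t8.40 p [0.5419 0.1065 0.0765] F [-24.   -1.2  19.2] T [-0.11  3.55 -0.11] w0.0249
end t8.70 p [0.5419 0.1065 0.0765] F [-24.2  -0.4  21.1] T [-0.13  3.52 -0.09] w0.0244
```

View pics/top3.png

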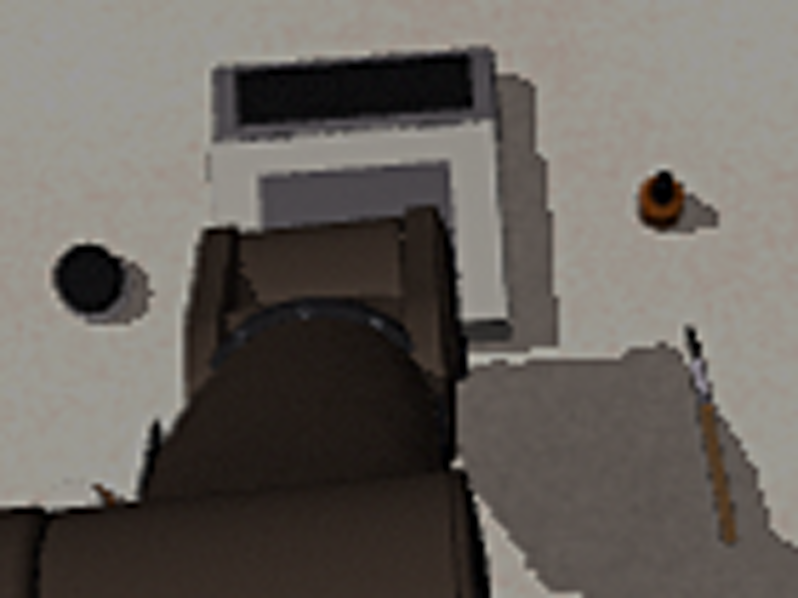

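It is seated with about 24 N of push: the lid's rear edge (213,142) to (498,119) is flush with and parallel to the dock, and centred within about 1 mm. Next I'll ease the push and the grip, then raise the lid along the arc while watching forces.

```bash
python3 - <<'E'
from h import *
x=np.array([1,.045]); p=manip.current_eef_pos().copy(); p[2]=.0765
manip.set_gripper(0,35); st('relax grip')
def go(th,b,feed=.05):
    c,s=np.cos(th),np.sin(th); f=.162*c-.004*s; u=.162*s+.004*c
    manip.movel([*(p[:2]+(.162-f+b)*x),p[2]+u-.004],feed)
go(0,.0025); st('eased')
for deg in (3,8,14,20):
    go(np.radians(deg),.002); st(deg)
    F=manip.current_ft_force()
    if np.linalg.norm(F)>35: print('STOP');break
save(grab('side'),'side4',(150,100,330,235),4.4)
E
```

```text
relax grip t8.97 p [0.5419 0.1065 0.0765] F [-24.4  -1.7  19.9] T [-0.14  3.46 -0.12] w0.0250
eased t9.22 p [0.5418 0.1065 0.0766] F [-14.1  -1.7  13.3] T [-0.18  2.1  -0.02] w0.0250
3 t9.53 p [0.5424 0.1067 0.0843] F [-6.   1.2 -2.5] T [ 0.26  1.42 -0.05] w0.0253
8 t9.97 p [0.5449 0.1069 0.099 ] F [-5.8  3.1 -3.3] T [0.46 1.21 0.07] w0.0247
14 t10.46 p [0.5496 0.1071 0.1163] F [-3.8  3.1 -1.6] T [0.54 0.99 0.17] w0.0246
20 t10.95 p [0.5554 0.1071 0.1321] F [-2.   2.6 -2.4] T [ 0.55  0.54 -0.02] w0.0249
```

View pics/side4.png

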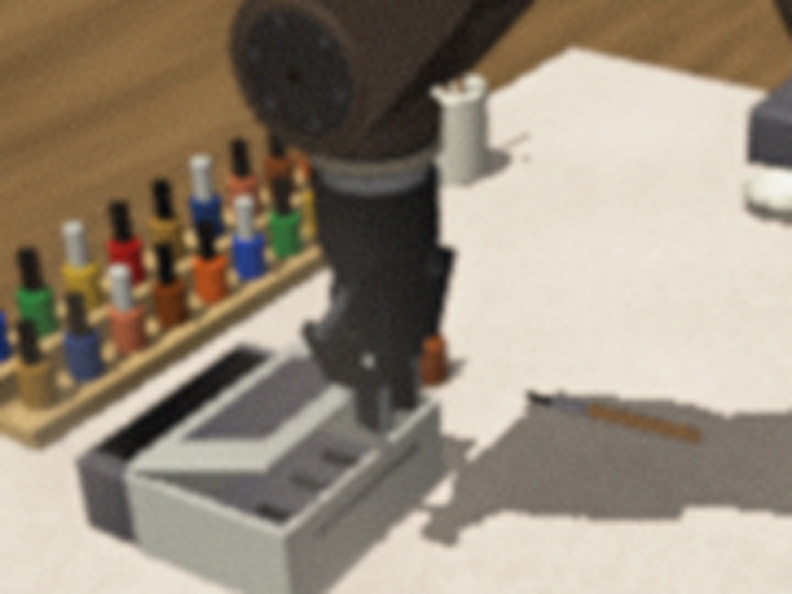

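The lid is rising with the box flush to the dock and forces are low. Continuing to 60°.

```bash
python3 - <<'E'
from h import *
x=np.array([1,.045]); p=np.array([.5419,.1065,.0765])
def go(th,b,feed=.05):
    c,s=np.cos(th),np.sin(th); f=.162*c-.004*s; u=.162*s+.004*c
    manip.movel([*(p[:2]+(.162-f+b)*x),p[2]+u-.004],feed)
for deg in (26,32,38,44,50,55,60):
    go(np.radians(deg),.002); st(deg)
    if np.linalg.norm(manip.current_ft_force())>35: print('STOP');break
manip.sleep(.4); st()
save(grab('side'),'side5',(150,70,330,235),3.6)
save(grab('top'),'top5',(165,125,305,230),5.7)
E
```

```text
26 t11.49 p [0.5625 0.1073 0.1473] F [ 1.2  1.7 -4.3] T [0.25 0.17 0.01] w0.0248
32 t11.98 p [0.5709 0.1077 0.1619] F [ 1.8  0.8 -4.4] T [0.05 0.07 0.03] w0.0249
38 t12.47 p [0.5808 0.1082 0.1755] F [ 0.5 -0.7 -4.8] T [-0.01  0.1   0.05] w0.0250
44 t12.97 p [0.5923 0.1088 0.188 ] F [ 1.  -0.2 -4.8] T [-0.05  0.14  0.05] w0.0246
50 t13.46 p [0.605  0.1093 0.1993] F [ 1.1 -1.3 -4.4] T [-0.12  0.15  0.07] w0.0248
55 t13.89 p [0.6165 0.1098 0.2075] F [ 0.9 -0.2 -5.5] T [-0.1   0.2   0.09] w0.0249
60 t14.32 p [0.6285 0.1104 0.2148] F [ 0.2  0.2 -5.4] T [-0.11  0.31  0.06] w0.0247
 t14.72 p [0.6283 0.1104 0.2148] F [-0.   0.3 -5.4] T [-0.04  0.29 -0.  ] w0.0250
```

View pics/side5.png

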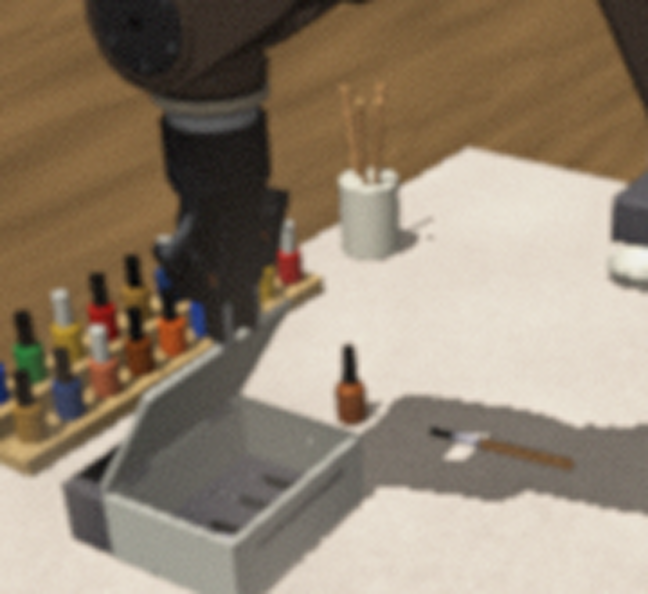

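View pics/top5.png

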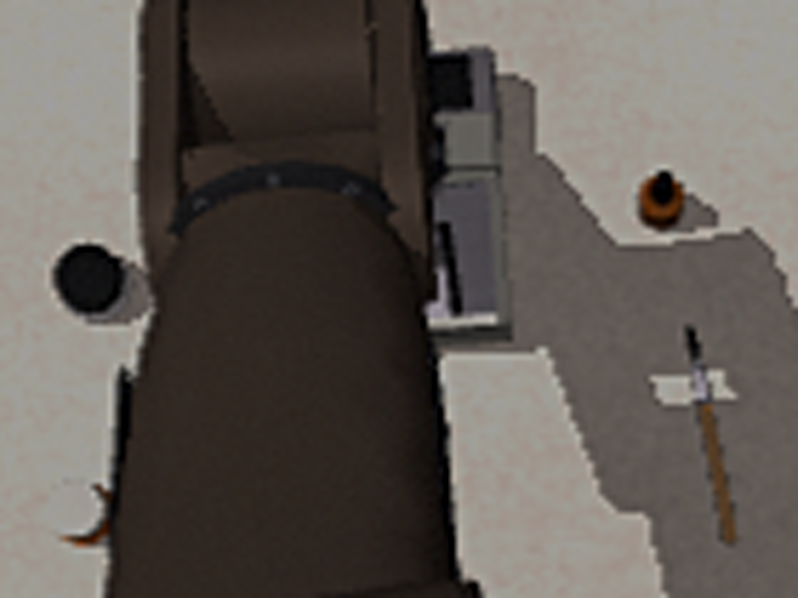

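The box is flush with the dock and the bystanders are in place. In the side crop the lid's free left corner is at about (149,396), its right corner at about (288,303), and the hinge's left end at about (107,492). I'll use the lid corners to check the angle.

```bash
python3 - <<'E'
from h import *
e=np.load('side.npz'); k=.045; X=np.array([1,k,0]);Y=np.array([-k,1,0]);Z=np.array([0,0,1.])
O=np.array([.7045,.111,0])-.002*X+.066*Z
f=lambda P:((w2px(e,P)-[150,70]+.5)*3.6-.5).round(0)
print('hingeL',f(O+.09*Y))
for a in(50,55,60,65,70):
    c,s=np.cos(np.radians(a)),np.sin(np.radians(a))
    print(a,[f(O+sg*.09*Y-X*(.128*c-u*s)+Z*(.128*s+u*c)) for sg in(1,-1) for u in(-.001,.007)])
st()
E
```

```text
hingeL [107. 494.]
50 [array([173., 419.]), array([166., 411.]), array([314., 318.]), array([308., 311.])]
55 [array([163., 408.]), array([155., 400.]), array([305., 308.]), array([298., 302.])]
60 [array([152., 398.]), array([144., 390.]), array([295., 299.]), array([288., 293.])]
65 [array([141., 388.]), array([133., 381.]), array([285., 291.]), array([278., 285.])]
70 [array([129., 379.]), array([121., 373.]), array([275., 283.]), array([267., 278.])]
 t14.82 p [0.6283 0.1104 0.2148] F [ 0.  -0.1 -4.9] T [-0.04  0.32  0.08] w0.0248
```

The observed corners fit 58–61°, forces are steady and the grip is holding, so I'm handing in.

```bash
python3 - <<'E'
from h import *
manip.sleep(.3); st(); manip.finish_job()
E
```

```text
t15.12 p [0.6284 0.1104 0.2148] F [-0.2  0.3 -5.2] T [0.   0.28 0.1 ] w0.0252
the job is handed in; nothing more can be done
```

I pinched the handle by its flat ends and drag-pushed the shut box home. It pressed on the dock with about 24 N, flush with it and centred within about 1–2 mm. I then raised the lid in an arc and handed in at about 15 s, still gripping the handle.

**Last checks:**
- **Lid angle:** the side picture fits about 58–61° for the lid, and the arm's travel agrees with 60°.
- **Grip:** steady, with the opening at 25 mm and about 5 N of lid load on the fingers.
- **Box position:** flush with the dock, perhaps 1 mm further from it than when pressed.
- **Bystanders:** those in view had not moved (jar, polish bottle and brush, with the low jar partly hidden by the arm). I did not re-check the buffer, pot and dish, but the arm stayed well away from them.

**Disagreements:**
- The dock's yaw read 0.027 rad off its front edge and 0.053 rad off its back edge. I used 0.04–0.045, and pressing the box home squared it to the dock.
- While pushing home, the tool also pressed down on the handle with about 20 N. I eased that before lifting the lid, and saw no tilt.

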